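# Nest the boat-shaped parts trays

## Robot

A 7-joint arm with a two-finger parallel gripper is mounted at the origin on the work surface. World frame = base frame: x ahead of the robot, y to its left, z up, the work surface at z = 0. Lengths are in m, angles in rad, forces in N, time in s.
With the tool pointing down it reaches from about 0.425 to 1.025 m from the base axis. Payload 9.4 kg.
Tool frame: the origin (TCP) lies at the very end of the fingers, on their centre line; the grasp point (between the pads) lies 19 mm behind it; y points along the fingers, z is the direction in which the jaws open and shut, and the axes are right-handed (so a half turn about y gives the same grasp; the last joint's range is limited). The gripper opens to 93 mm and grips with 3 to 60 N. Pads are 15 mm wide; open, the fingers measure 128 mm over their backs; the gripper's body (75 mm by 188 mm) begins 65 mm behind the grasp point.
Start: joints at [1.045, 0.599, -0.003, 1.599, 0.002, 0.943, -0.08], TCP at [0.315, -0.653, 0.219] pointing down, gripper open.
Joint ranges: [-2.57, 2.57], [-0.35, 1.97], [-1.29, 1.29], [0.11, 2.56], [-1.05, 4.19], [0.11, 1.86], [-2.63, 2.63]. Speed limits (rad/s): [2.22, 2.22, 3.01, 3.01, 3.14, 3.14, 3.14].

## Interface

Orientations are given as a rotation vector (axis times angle).
In Python, from rig import observe, snapshot, calibration, hand_in gives the robot as it stands.
- The arm moves only by the shell command python3 -m creep 'ROWS' [FORCE]. ROWS is JSON, a list of rows, each a list of 3 entries, a list of its own where there are three numbers: the closure, from 0 (fully open) to 1 (shut), then the shift along the tool's x, y, z normalised to -1 to 1, where 1 is 15 cm, then the turn about the tool's y normalised to -1 to 1, where 1 is 90 degrees. In form: [[grip, [x, y, z], roll], ...]. A call has 1 to 8 rows; each row is the pose to reach, as a shift and turn from the pose commanded when the call began, along the tool's axes at that moment; what a row does not reach only later rows make up. A row lasts 1/12 s, in which the tool goes at most 41.7 mm and 7.16 degrees, less where a joint would pass 70% of its speed; a pose out of reach is approached as far as the arm can. A call with a number of a shift or a turn outside -1 to 1 is refused whole. A call with a gripper value outside its range is refused whole. The fingers move at their own pace and stop on an object; FORCE is the grip in N (left out, the last holds). Time passes only in rows, so rows that repeat a pose let the fingers close. It gives the time, the measured TCP pose, the force and the opening at its end, in the units of the state.
- observe(): the state, without advancing time (a new reading comes with each control period).
- snapshot(name): name is "scene" or "top" or "wrist"; returns the picture (480x640x3 uint8, red, green, blue); there is no depth.
- calibration(name): a dict with "mtx" (3x3 intrinsics, pixels), "extrinsics" (4x4, takes a point from camera to world coordinates); the wrist camera has in their place "hand_eye" (4x4, takes a point from camera to tool coordinates, whose origin is the TCP and whose axes are the tool frame's). Camera axes: x right, y down, z forward; pixel columns grow to the right and rows downward; lengths in m; the calibration is good to about 2 mm. A picture is of the moment at which its call begins: read the wrist's pose just before it. calibration takes no time and is no camera call.
- hand_in(): hands the job in, once; it reports no verdict.
The state is a dict: "time_s": time; "q": joint angles; "joint_velocities": joint speeds; "tau": joint torques, N m; "ee_pos": TCP position; "tool_rot": TCP orientation; "ft_force": force on the tool from outside, world axes, zero at the start; "torque": the same for the moment, N m; "grip_width": opening from 0.0 (shut) to 1.0 (fully open).
Only numpy, scipy, OpenCV 4.12 (cv2) and the standard library are available. Lean on these libraries where they do the work, as an engineer would, in place of code of your own. Each camera call takes 0.05 s, during which the arm holds its last target.

## Task

Clear up the bench by nesting the three boat-shaped parts trays where the grey one stands: lower the blue tray into the grey one, then the orange tray into the blue one, each turned so that its narrow nose lies over the nose below and it sits fully home and level. Set them in gently, without dropping them, leave the grey tray where it is, and do not disturb the glue bottle, tape roll and screwdriver.

Things in the scene. Friction and masses are not known exactly. Their poses are not given: they have to be found in the camera images.
- grey: Grey plastic parts tray, loose, bottom of the nest. All 3 (mm): 160 long, 60 wide, 40 tall, 0.18 kg. Origin at the foot's underside, about below the centre of mass; x to the nose, z up. Plan: parallel sides 60 apart from x -63 to +28, square tail at x -72 (corners cut 9), tapering from x +28 to a blunt nose 34 wide at x +88. Rim band upright outside, 24 to 40 above the underside.
- blue: Blue tray, empty, same shape, size and axes as grey, on the bench with its own heading. Below the rim band the 3 mm walls slope in to a foot 9 mm smaller all round than the mouth it enters. Nested, noses matching, the band rests on the band below: origin 16 mm above the lower tray's, 1.8 mm play all round.
- orange: Orange tray, empty, same shape, size and axes as grey, on the bench with its own heading. Easiest grip of a tray: from above, fingers outside the parallel sides of the rim band (60 mm across) over the origin, fingertips no lower than the band's underside (24 mm up), because the rim below is just as wide once nested.
- glue: Bystander: white plastic glue bottle with red cap, 48 mm across, 115 mm tall, standing; origin at the centre of its underside.
- tape: Bystander: roll of buff masking tape lying flat, 90 mm across, 25 mm tall; origin at the centre of its underside.
- driver: Bystander: screwdriver with green handle, 180 mm long, lying on the bench; x runs from the handle to the tip.

How it is judged:
By the outcome, as a careful person would: the job done as asked, in the order asked, and still so for the second after the job is handed in, with the robot touching nothing.
It also fails if it takes over 59 s, if anything falls off the work surface, if the arm or the gripper's body presses on something with over 40 N, if the wrist force passes 120 N, or if a joint passes its speed limit or range.

## Working session

There is one attempt and no reset: what is moved stays moved. The work goes in short steps, Python scripts to look and compute and a shell command to move; the robot and the scene stay as the last step left them, time stands still between calls to the robot, and variables do not carry over. Pictures are saved under pics/ and viewed, and the job is handed in when it is done.

```bash
ls; mkdir -p pics
python3 - <<'E'
from rig import *
import cv2,numpy as np
s=observe();print(s)
for n in("scene","top"):
    im=snapshot(n);cv2.imwrite(f"pics/{n}0.png",im[:,:,::-1]);c=calibration(n);print(n,np.round(c["mtx"],2).tolist(),np.round(c["extrinsics"],4).tolist())
c=calibration("wrist");print(np.round(c["mtx"],1).tolist(),np.round(c["hand_eye"],4).tolist())
E
```

```text
pics
{'time_s': 0.0, 'q': array([ 1.04530785,  0.60015921, -0.00256075,  1.60011529,  0.00178201,
        0.9428817 , -0.07979448]), 'joint_velocities': array([-0.00094854, -0.00098285,  0.00080542,  0.00053275, -0.00029031,
        0.00126237, -0.00131115]), 'tau': array([-3.30819475e-04, -7.65061069e+01,  1.49669722e+00, -2.52350646e+01,
       -5.25877741e-02,  1.68292166e-02,  1.49846915e-04]), 'ee_pos': array([ 0.31434926, -0.65277392,  0.21774029]), 'tool_rot': array([-0.45076294,  1.97412071, -1.97110329]), 'ft_force': array([-0.16800202, -0.24464265, -0.19261299]), 'torque': array([-0.01062724,  0.00903402,  0.03109633]), 'grip_width': 1.0012931455282639}
scene [[459.48, 0.0, 319.4], [0.0, 459.48, 236.67], [0.0, 0.0, 1.0]] [[-0.6914, 0.4469, -0.5676, 1.0497], [0.7221, 0.4527, -0.5231, 0.4393], [0.0232, -0.7715, -0.6358, 0.5357], [0.0, 0.0, 0.0, 1.0]]
top [[504.04, 0.0, 323.96], [0.0, 504.04, 240.45], [0.0, 0.0, 1.0]] [[0.0268, -0.9915, 0.1272, 0.5157], [-0.9996, -0.026, 0.008, 0.0156], [-0.0046, -0.1274, -0.9918, 0.989], [0.0, 0.0, 0.0, 1.0]]
[[425.9, 0.0, 312.7], [0.0, 425.9, 239.5], [0.0, 0.0, 1.0]] [[-0.0, 0.9696, 0.2447, -0.0682], [-0.0002, -0.2447, 0.9696, -0.1657], [1.0, -0.0, 0.0002, -0.0005], [0.0, 0.0, 0.0, 1.0]]
```

View pics/top0.png

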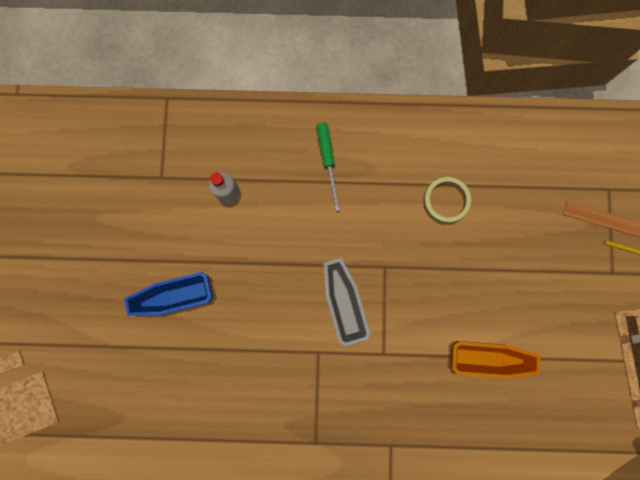

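View pics/scene0.png

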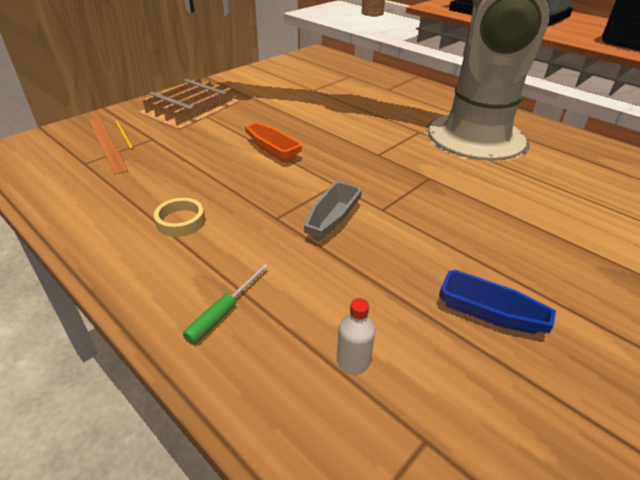

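The top view shows the blue tray at about (170,295) with its nose to the left, the grey at (347,302) with its nose up, and the orange at (496,360) with its nose to the right. The glue, tape and driver are further up. Next I'll fit silhouettes to get the poses.

```bash
cat > h.py <<'E'
import numpy as np,cv2
from scipy.optimize import minimize
from scipy.spatial.transform import Rotation as R
from rig import *
OUT=np.array([[-72,-21],[-63,-30],[28,-30],[88,-17],[88,17],[28,30],[-63,30],[-72,21]])/1e3
def pts():
    P=[np.c_[OUT,np.full(8,z)] for z in(.04,.024)]
    c=np.array([.008,0]);f=np.c_[np.clip(OUT[:,0],-.060,.076),np.sign(OUT[:,1])*np.maximum(abs(OUT[:,1])-.012,0)]
    P.append(np.c_[f,np.zeros(8)]);return np.vstack(P)
def w2p(P,mtx,E):
    Q=(P-E[:3,3])@E[:3,:3]; p=Q@mtx.T; return p[:,:2]/p[:,2:]
def p2w(uv,z,mtx,E):
    d=np.linalg.inv(mtx)@np.array([uv[0],uv[1],1.]); d=E[:3,:3]@d; return E[:3,3]+d*(z-E[2,3])/d[2]
def tray(x,y,a,z=0):
    P=pts();c,s=np.cos(a),np.sin(a)
    return np.c_[P[:,0]*c-P[:,1]*s+x,P[:,0]*s+P[:,1]*c+y,P[:,2]+z]
def fit(mask,p0,mtx,E,z=0):
    m=cv2.GaussianBlur(mask.astype(np.float32),(0,0),.7)
    def cost(v):
        uv=w2p(tray(v[0],v[1],v[2],z),mtx,E)
        S=np.zeros(mask.shape,np.uint8);h=cv2.convexHull(uv.astype(np.float32))
        cv2.fillConvexPoly(S,np.round((h)*64).astype(np.int32),255,cv2.LINE_AA,6)
        return np.abs(cv2.GaussianBlur(S.astype(np.float32)/255,(0,0),.7)-m).sum()
    best=None
    for k in range(2):
        s=np.array([.01,.01,.1])/(1+4*k)
        sim=np.vstack([p0]+[np.array(p0)+s*e for e in np.eye(3)])
        r=minimize(cost,p0,method="Nelder-Mead",options=dict(initial_simplex=sim,xatol=1e-5,fatol=.01));p0=r.x
    return r.x,r.fun,mask.sum()
def masks(im):
    hsv=cv2.cvtColor(im,cv2.COLOR_RGB2HSV).astype(int);h,s,v=hsv[...,0],hsv[...,1],hsv[...,2]
    return dict(blue=(h>105)&(h<130)&(s>120),orange=((h<12)&(s>215))|((h<18)&(s>240)),grey=(s<60))
E
python3 - <<'E'
from h import *
im=cv2.imread("pics/top0.png")[:,:,::-1].copy();c=calibration("top");M,E=c["mtx"],c["extrinsics"]
ms=masks(im)
rois=dict(blue=(110,260,225,330,(170,295),np.pi/2),grey=(312,250,382,352,(347,305),0.15),orange=(440,330,550,390,(490,360),-np.pi/2))
vis=im.copy()
for n,(a,b,c_,d,uv,th) in rois.items():
    m=np.zeros_like(ms[n]);m[b:d,a:c_]=ms[n][b:d,a:c_]
    m=cv2.morphologyEx(m.astype(np.uint8),cv2.MORPH_CLOSE,np.ones((5,5)))
    k,l,st,_=cv2.connectedComponentsWithStats(m);m=(l==1+st[1:,4].argmax())
    cs,_=cv2.findContours(m.astype(np.uint8),0,1);f=np.zeros(m.shape,np.uint8);cv2.drawContours(f,cs,-1,1,-1)
    w=p2w(uv,.03,M,E)
    v,fun,A=fit(f,[w[0],w[1],th],M,E);print(n,v.round(4),round(np.degrees(v[2]),1),fun,A)
    cv2.drawContours(vis,[cv2.convexHull(w2p(tray(*v),M,E).astype(np.float32)).astype(int)],-1,(255,0,255),1)
for n,uv,z in(("glue",(217,180),.115),("tape",(447,200),.02),("dr",(338,210),.01)):print(n,p2w(uv,z,M,E).round(3))
cv2.imwrite("pics/fit0.png",cv2.resize(vis[240:400,100:560],None,fx=1.7,fy=1.7,interpolation=0)[:,:,::-1])
s=observe();print(R.from_rotvec(s["tool_rot"]).as_matrix().round(3))
E
```

```text
blue [0.5268 0.3057 1.8202] 104.3 284.53997802734375 2440
grey [ 0.5163 -0.0192  0.3013] 17.3 190.06930541992188 2483
orange [ 0.4248 -0.2905 -1.6554] -94.8 387.95782470703125 2493
glue [0.731 0.216 0.115]
tape [ 0.726 -0.215  0.02 ]
dr [ 0.703 -0.003  0.01 ]
[[-0.901 -0.001  0.434]
 [-0.434  0.001 -0.901]
 [ 0.    -1.    -0.001]]
```

View pics/fit0.png

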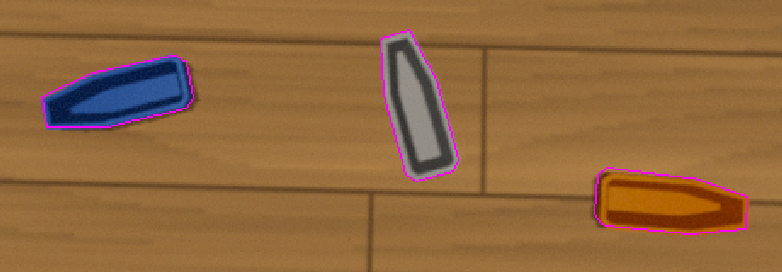

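```bash
cat > go.py <<'E'
import sys;from h import *
# usage: go.py x y z heading_of_tool_x_deg   -> shift units / roll units still to go
x,y,z,hd=map(float,sys.argv[1:5]);s=observe();r=R.from_rotvec(s["tool_rot"]).as_matrix()
h=np.degrees(np.arctan2(r[1,0],r[0,0]));d=(hd-h+180)%360-180
sh=r.T@(np.array([x,y,z])-s["ee_pos"])
u=sh/.15;print("t",round(s["time_s"],2),"pos",s["ee_pos"].round(4),"hd",round(h,2),"tilt",r[2].round(4),"q7",s["q"][6].round(2),"F",s["ft_force"].round(1),"w",round(s["grip_width"]*93,1))
print("units",u.round(4),"capped",(u/max(1,abs(u).max())).round(3),"dist mm",round(np.linalg.norm(sh)*1e3,1),"roll",round(-d/90,4))
E
python3 go.py .527 .306 .22 -75.7
```

```text
t 0.1 pos [ 0.3144 -0.6528  0.2179] hd -154.29 tilt [ 1.0e-04 -1.0e+00 -1.3e-03] q7 -0.08 F [ 0.7  0.3 -0.6] w 93.1
units [-4.0508 -0.0079 -5.1441] capped [-0.787 -0.002 -1.   ] dist mm 982.1 roll -0.8732
```

```bash
python3 -m creep '[[0,[-0.16,0,-0.2],-0.05],[0,[-0.32,0,-0.4],-0.1],[0,[-0.48,0,-0.6],-0.15],[0,[-0.64,0,-0.8],-0.2],[0,[-0.79,0,-1],-0.2]]'; python3 go.py .527 .306 .22 -75.7
```

```text
time_s: 0.52
ee_pos: [0.3563, -0.4646, 0.2183]
tool_rot: [-0.716, 1.772, -1.771]
ft_force: [1.4, 0.9, 0.4]
grip_width: 1.001
t 0.52 pos [ 0.3563 -0.4646  0.2183] hd -135.99 tilt [-2.e-04 -1.e+00 -6.e-04] q7 -0.05 F [1.4 0.9 0.4] w 93.1
units [-4.3875 -0.0088 -2.9045] capped [-1.    -0.002 -0.662] dist mm 789.3 roll -0.6699
```

```bash
python3 -m creep '[[0,[-0.2,0,-0.13],-0.05],[0,[-0.4,0,-0.26],-0.1],[0,[-0.6,0,-0.4],-0.15],[0,[-0.8,0,-0.53],-0.2],[0,[-1,0,-0.66],-0.2]]'; python3 go.py .527 .306 .22 -75.7
```

```text
time_s: 0.93
ee_pos: [0.396, -0.2897, 0.2185]
tool_rot: [-0.937, 1.56, -1.559]
ft_force: [1.4, -0.4, 0.7]
grip_width: 1.002
t 0.93 pos [ 0.396  -0.2897  0.2185] hd -118.01 tilt [ 1.e-04 -1.e+00 -3.e-04] q7 -0.1 F [ 1.4 -0.4  0.7] w 93.2
units [-3.9163 -0.0097 -1.0946] capped [-1.    -0.002 -0.28 ] dist mm 610.0 roll -0.4702
```

```bash
python3 -m creep '[[0,[-0.25,0,0],-0.05],[0,[-0.5,0,0],-0.1],[0,[-0.75,0,0],-0.1],[0,[-1,0,0.05],-0.1]]'; python3 go.py .51 -.02 .22 -90
```

```text
time_s: 1.27
ee_pos: [0.4732, -0.161, 0.2186]
tool_rot: [-1.032, 1.453, -1.452]
ft_force: [0.9, -0.5, 0.1]
grip_width: 0.999
t 1.27 pos [ 0.4732 -0.161   0.2186] hd -109.27 tilt [ 4.0e-04 -1.0e+00 -1.1e-03] q7 -0.29 F [ 0.9 -0.5  0.1] w 92.9
units [-0.9682 -0.0097 -0.0787] capped [-0.968 -0.01  -0.079] dist mm 145.7 roll -0.2141
```

```bash
python3 -m creep '[[0,[-0.25,0,0],-0.07],[0,[-0.5,0,0],-0.14],[0,[-0.75,0,0],-0.21],[0,[-0.97,0,-0.08],-0.21],[0,[-0.97,0,-0.08],-0.21],[0,[-0.97,0,-0.08],-0.21]]'
python3 - <<'E'
from h import *
s=observe();im=snapshot("wrist");np.savez("g.npz",p=s["ee_pos"],r=s["tool_rot"]);cv2.imwrite("pics/wg.png",im[:,:,::-1]);print(s["ee_pos"],s["joint_velocities"].round(3))
E
```

```text
time_s: 1.77
ee_pos: [0.5105, -0.0195, 0.2184]
tool_rot: [-1.208, 1.212, -1.211]
ft_force: [0.1, -0.7, 0.5]
grip_width: 1.001
[ 0.51046809 -0.01952225  0.21839569] [ 0.043 -0.003  0.044  0.003  0.008  0.005  0.017]
```

View pics/wg.png

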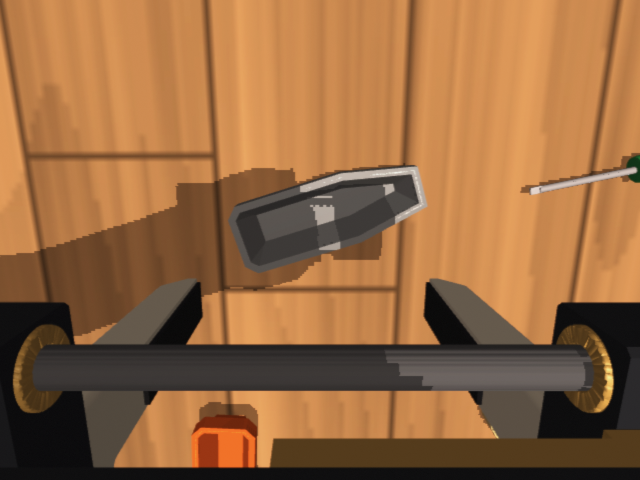

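The wrist view shows the grey tray whole, with its tail at about (245,240) and its nose at about (418,187). I'll fit it here too.

```bash
cat >> h.py <<'E'
def wE(p,r):
    T=np.eye(4);T[:3,:3]=R.from_rotvec(r).as_matrix();T[:3,3]=p;return T@calibration("wrist")["hand_eye"]
def wfit(im,p,r,col,roi,p0,out,z=0,smax=80):
    a,b,c,d=roi;hsv=cv2.cvtColor(im,cv2.COLOR_RGB2HSV);hh,s,v=[hsv[...,i].astype(int) for i in range(3)]
    m={"grey":s<smax,"blue":(hh>100)&(hh<135)&(s>90),"orange":(hh<13)&(s>190)}[col]
    f=np.zeros(m.shape,np.uint8);f[b:d,a:c]=m[b:d,a:c]
    f=cv2.morphologyEx(f,cv2.MORPH_OPEN,np.ones((3,3)))
    k,l,st,_=cv2.connectedComponentsWithStats(f);f=(l==1+st[1:,4].argmax()).astype(np.uint8)
    cs,_=cv2.findContours(f,0,1);cv2.drawContours(f,cs,-1,1,-1)
    M=calibration("wrist")["mtx"];E=wE(p,r);v,fun,A=fit(f,p0,M,E,z)
    print(col,v[:2].round(4),"hd",np.degrees(v[2]).round(2),"cost",round(fun),A)
    k=3;vis=cv2.resize(im[b:d,a:c],None,fx=k,fy=k,interpolation=0)
    cs,_=cv2.findContours(cv2.resize(f[b:d,a:c],None,fx=k,fy=k,interpolation=0),0,1);cv2.drawContours(vis,cs,-1,(0,255,0),1)
    h=cv2.convexHull(w2p(tray(*v,z),M,E).astype(np.float32))
    cv2.polylines(vis,[((h-[a,b]+.5)*k).astype(int)],True,(255,0,255),1);cv2.imwrite(out,vis[:,:,::-1]);return v
E
python3 - <<'E'
from h import *
g=np.load("g.npz");im=cv2.imread("pics/wg.png")[:,:,::-1].copy()
wfit(im,g["p"],g["r"],"grey",(215,140,445,290),[.516,-.019,.3],"pics/wgf.png")
E
python3 go.py .527 .306 .22 -75.7
```

```text
grey [ 0.515  -0.0206] hd 17.41 cost 512 12879
t 1.82 pos [ 0.5103 -0.0214  0.2183] hd -90.31 tilt [ 3.e-04 -1.e+00 -8.e-04] q7 -0.3 F [-0.  -0.7 -0.7] w 93.3
units [-2.183  -0.0118  0.0992] capped [-1.    -0.005  0.045] dist mm 327.8 roll -0.1624
```

View pics/wgf.png

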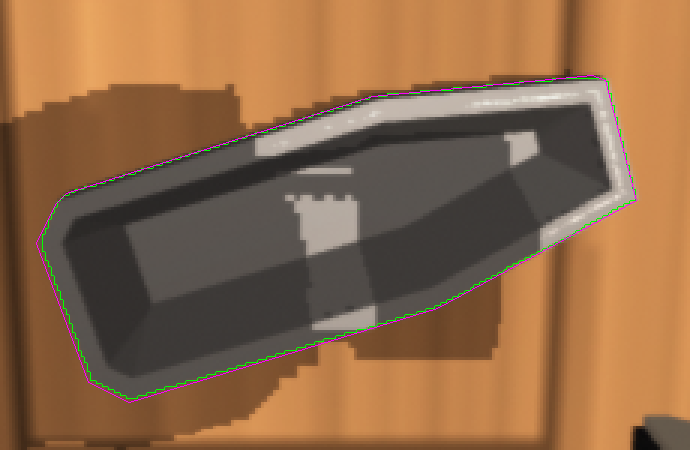

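The outline fits grey very well: (0.5150, -0.0206), heading 17.4°. On to blue.

```bash
python3 -m creep '[[0,[-0.27,0,0],-0.05],[0,[-0.54,0,0],-0.08],[0,[-0.8,0,0],-0.1],[0,[-1,0,0.03],-0.1]]'; python3 go.py .527 .306 .22 -75.7
```

```text
time_s: 2.15
ee_pos: [0.5156, 0.1292, 0.2186]
tool_rot: [-1.277, 1.098, -1.097]
ft_force: [0.8, -0.3, 0.6]
grip_width: 1.0
t 2.15 pos [0.5156 0.1292 0.2186] hd -81.37 tilt [ 1.e-04 -1.e+00 -3.e-04] q7 -0.47 F [ 0.8 -0.3  0.6] w 93.0
units [-1.154  -0.0092  0.2518] capped [-1.    -0.008  0.218] dist mm 177.2 roll -0.063
```

```bash
python3 -m creep '[[0,[-0.27,0,0.07],-0.06],[0,[-0.54,0,0.14],-0.06],[0,[-0.8,0,0.2],-0.06],[0,[-1,0,0.25],-0.06],[0,[-1,0,0.25],-0.06],[0,[-1,0,0.25],-0.06],[0,[-1,0,0.25],-0.06]]'
python3 - <<'E'
from h import *
s=observe();im=snapshot("wrist");np.savez("b.npz",p=s["ee_pos"],r=s["tool_rot"]);cv2.imwrite("pics/wb.png",im[:,:,::-1]);print(s["ee_pos"],s["joint_velocities"].round(3))
wfit(im,s["ee_pos"],s["tool_rot"],"blue",(200,20,430,340),[.527,.306,1.82],"pics/wbf.png")
E
```

```text
time_s: 2.73
ee_pos: [0.5312, 0.2799, 0.2181]
tool_rot: [-1.316, 1.029, -1.03]
ft_force: [0.8, -1.2, -0.5]
grip_width: 1.001
[0.53121528 0.27989055 0.21807584] [ 0.017 -0.011  0.003  0.007 -0.    -0.002 -0.002]
blue [0.5252 0.3061] hd 105.4 cost 500 13491
```

View pics/wb.png

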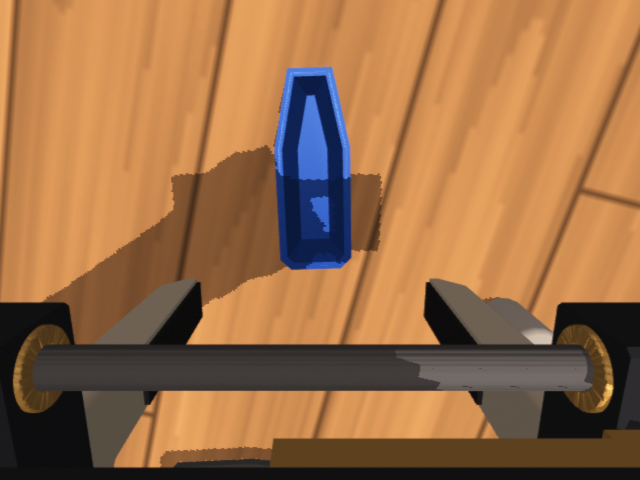

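View pics/wbf.png

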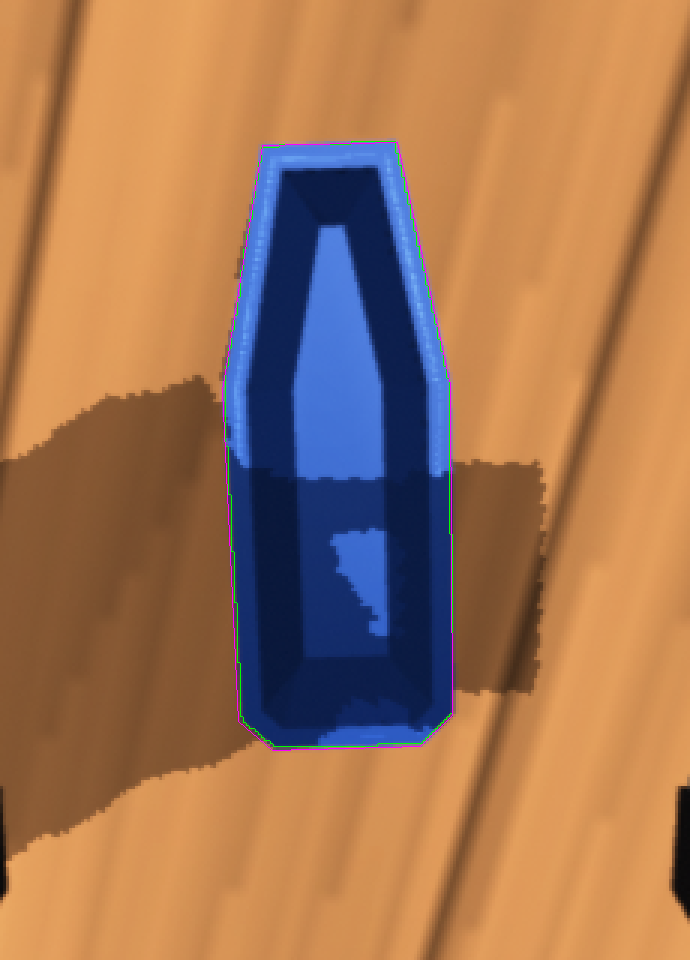

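Blue is at (0.5252, 0.3061), heading 105.4°, and the fit is tight. The tool's x heading should be -74.6°.

```bash
python3 go.py .5252 .3061 .026 -74.6
```

```text
t 2.78 pos [0.5313 0.2795 0.2182] hd -76.16 tilt [ 1.7e-03 -1.0e+00 -9.0e-04] q7 -0.63 F [ 0.4  0.1 -0.2] w 92.4
units [-0.184   1.2812  0.0042] capped [-0.144  1.     0.003] dist mm 194.2 roll -0.0173
```

```bash
python3 -m creep '[[0,[-0.184,0,0.004],-0.017],[0,[-0.184,0.2,0.004],-0.017],[0,[-0.184,0.4,0.004],-0.017],[0,[-0.184,0.6,0.004],-0.017],[0,[-0.184,0.75,0.004],-0.017],[0,[-0.184,0.9,0.004],-0.017],[0,[-0.184,0.9,0.004],-0.017],[0,[-0.184,0.9,0.004],-0.017]]'; python3 go.py .5252 .3061 .026 -74.6
```

```text
time_s: 3.45
ee_pos: [0.5247, 0.3071, 0.0831]
tool_rot: [-1.327, 1.009, -1.009]
ft_force: [-1.4, 0.4, 0.4]
grip_width: 1.001
t 3.45 pos [0.5247 0.3071 0.0831] hd -74.57 tilt [ 0.0015 -1.     -0.0022] q7 -0.76 F [-1.4  0.4  0.4] w 93.1
units [0.0064 0.3808 0.0022] capped [0.006 0.381 0.002] dist mm 57.1 roll 0.0003
```

```bash
python3 -m creep '[[0,[0.005,0.12,0.002],0],[0,[0.005,0.24,0.002],0],[0,[0.005,0.34,0.002],0],[0,[0.005,0.38,0.002],0],[0,[0.005,0.38,0.002],0],[0,[0.005,0.38,0.002],0]]'; python3 go.py .5252 .3061 .026 -74.6
```

```text
time_s: 3.95
ee_pos: [0.5259, 0.3085, 0.0279]
tool_rot: [-1.324, 1.007, -1.008]
ft_force: [-0.8, 1.4, -0.3]
grip_width: 1.004
t 3.95 pos [0.5259 0.3085 0.0279] hd -74.49 tilt [-2.0e-04 -1.0e+00  1.3e-03] q7 -0.81 F [-0.8  1.4 -0.3] w 93.4
units [ 0.0145  0.0125 -0.0087] capped [ 0.015  0.013 -0.009] dist mm 3.2 roll 0.0012
```

```bash
python3 -m creep '[[0.2,[0.01,0.007,-0.004],0],[0.3,[0.01,0.007,-0.004],0],[0.4,[0.01,0.007,-0.004],0],[0.5,[0.01,0.007,-0.004],0],[0.6,[0.01,0.007,-0.004],0],[0.6,[0.01,0.007,-0.004],0],[0.6,[0.01,0.007,-0.004],0]]' 20; python3 go.py .5252 .3061 .026 -74.6
```

```text
time_s: 4.53
ee_pos: [0.525, 0.307, 0.0257]
tool_rot: [-1.325, 1.007, -1.007]
ft_force: [0.1, -1.3, 3.6]
grip_width: 0.645
t 4.53 pos [0.525  0.307  0.0257] hd -74.45 tilt [ 1.e-04 -1.e+00  1.e-04] q7 -0.81 F [ 0.1 -1.3  3.6] w 60.0
units [ 0.0064 -0.0017 -0.0001] capped [ 0.006 -0.002 -0.   ] dist mm 1.0 roll 0.0017
```

Gripped: the opening reads 60.0 mm. Lift.

```bash
python3 -m creep '[[0.6,[0,-0.04,0],0],[0.6,[0,-0.15,0],0],[0.6,[0,-0.35,0],0],[0.6,[0,-0.55,0],0],[0.6,[0,-0.75,0],0],[0.6,[0,-0.85,0],0],[0.6,[0,-0.85,0],0],[0.6,[0,-0.85,0],0]]'
python3 - <<'E'
from h import *
s=observe();im=snapshot("wrist");cv2.imwrite("pics/wb2.png",im[:,:,::-1]);print(s["ee_pos"],s["ft_force"],s["grip_width"]*93)
E
python3 go.py .515 -.0206 .155 -162.6
```

```text
time_s: 5.2
ee_pos: [0.5252, 0.3068, 0.1535]
tool_rot: [-1.324, 1.007, -1.008]
ft_force: [-0.2, 0.1, -2.3]
grip_width: 0.642
[0.5251516  0.30679347 0.15346545] [-0.20631255  0.10832482 -2.33163353] 59.66815812720225
t 5.25 pos [0.5246 0.3064 0.1523] hd -74.47 tilt [ 5.e-04 -1.e+00 -8.e-04] q7 -0.7 F [-0.  -0.9 -3.1] w 59.8
units [ 2.0831 -0.0163 -0.6454] capped [ 1.    -0.008 -0.31 ] dist mm 327.1 roll 0.9792
```

View pics/wb2.png

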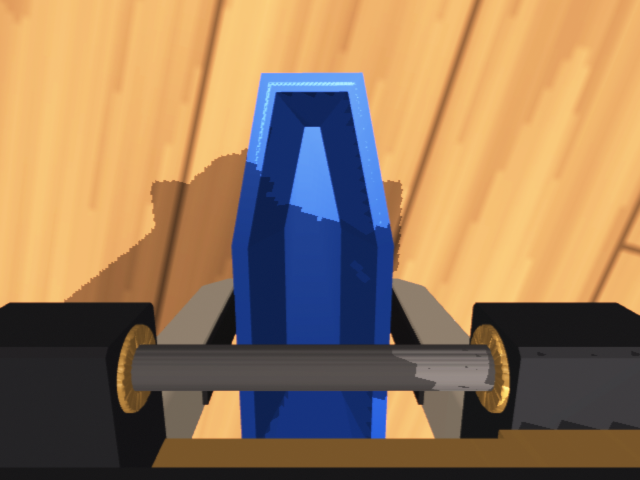

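The tray hangs level between the fingers. Its nose rim corners are at about (262,73) and (363,73).

```bash
cat > nose.py <<'E'
import sys;from h import *
# pixel pairs u v of rim-top points at tool y = -ty -> tool x,z
ty=float(sys.argv[1]);c=calibration("wrist");H=c["hand_eye"];K=np.linalg.inv(c["mtx"])
for a in sys.argv[2:]:
    u,v=map(float,a.split(","));d=H[:3,:3]@(K@[u,v,1]);P=H[:3,3]+d*((-ty-H[1,3])/d[1]);print(a,"tool mm",(P*1e3).round(1))
E
python3 nose.py .0143 262,73 363,73 239,238 392,238
python3 - <<'E'
import cv2
i=cv2.imread("pics/wb2.png")[55:255,215:415];cv2.imwrite("pics/wb2c.png",cv2.resize(i,None,fx=3,fy=3,interpolation=0))
E
```

```text
262,73 tool mm [-87.2 -14.3 -16.4]
363,73 tool mm [-87.2 -14.3  17.4]
239,238 tool mm [-30.4 -14.3 -26.4]
392,238 tool mm [-30.4 -14.3  29.6]
```

View pics/wb2c.png

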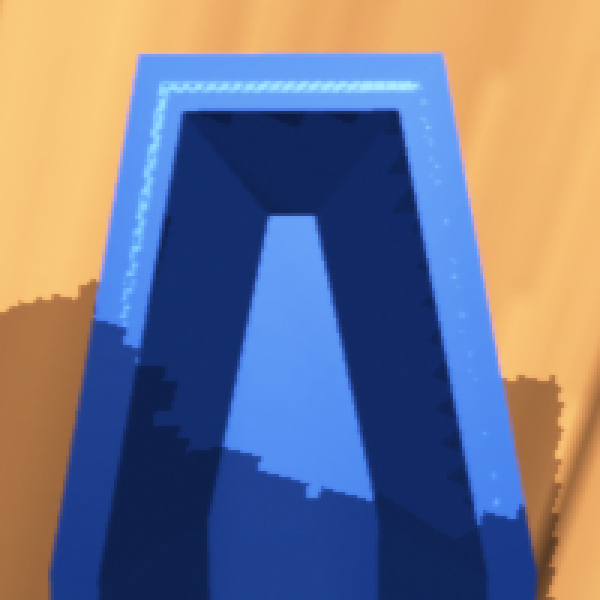

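```bash
python3 go.py .455 .076 .16 -162.6
```

```text
t 5.25 pos [0.5246 0.3064 0.1523] hd -74.47 tilt [ 5.e-04 -1.e+00 -8.e-04] q7 -0.7 F [-0.  -0.9 -3.1] w 59.8
units [ 1.3555 -0.0498 -0.8584] capped [ 1.    -0.037 -0.633] dist mm 240.8 roll 0.9792
```

```bash
python3 -m creep '[[0.6,[0.05,-0.05,-0.03],0.04],[0.6,[0.15,-0.05,-0.1],0.12],[0.6,[0.28,-0.05,-0.18],0.2],[0.6,[0.4,-0.05,-0.26],0.28],[0.6,[0.53,-0.05,-0.34],0.36],[0.6,[0.66,-0.05,-0.42],0.44],[0.6,[0.8,-0.05,-0.5],0.52],[0.6,[0.92,-0.05,-0.58],0.6]]'; python3 go.py .455 .076 .16 -162.6
```

```text
time_s: 5.92
ee_pos: [0.4768, 0.1488, 0.1589]
tool_rot: [-0.815, 1.686, -1.686]
ft_force: [0.3, 0.9, -2.0]
grip_width: 0.642
t 5.92 pos [0.4768 0.1488 0.1589] hd -128.56 tilt [ 0.003  -1.     -0.0012] q7 -1.25 F [ 0.3  0.9 -2. ] w 59.7
units [ 0.4702 -0.0061  0.189 ] capped [ 0.47  -0.006  0.189] dist mm 76.0 roll 0.3782
```

```bash
python3 -m creep '[[0.6,[0.12,0,0.05],0.07],[0.6,[0.24,0,0.1],0.14],[0.6,[0.36,0,0.15],0.22],[0.6,[0.47,0,0.19],0.3],[0.6,[0.47,0,0.19],0.36],[0.6,[0.47,0,0.19],0.378],[0.6,[0.47,0,0.19],0.378],[0.6,[0.47,0,0.19],0.378]]'
python3 - <<'E'
from h import *
s=observe();im=snapshot("wrist");np.savez("g2.npz",p=s["ee_pos"],r=s["tool_rot"]);cv2.imwrite("pics/wg2.png",im[:,:,::-1]);print(s["ee_pos"],s["joint_velocities"].round(3))
E
python3 go.py .5157 -.0204 .16 -162.6
```

```text
time_s: 6.58
ee_pos: [0.4568, 0.0782, 0.1598]
tool_rot: [-0.327, 2.052, -2.052]
ft_force: [-0.3, 0.4, -1.6]
grip_width: 0.643
[0.45676092 0.07823953 0.15983114] [ 0.004 -0.005 -0.008 -0.004  0.001  0.003  0.002]
t 6.63 pos [0.4568 0.0783 0.16  ] hd -161.98 tilt [ 9.e-04 -1.e+00 -1.e-04] q7 -1.58 F [-0.4  0.1 -2. ] w 59.9
units [-1.696e-01 -4.000e-04  7.472e-01] capped [-0.17  -0.     0.747] dist mm 114.9 roll 0.0068
```

View pics/wg2.png

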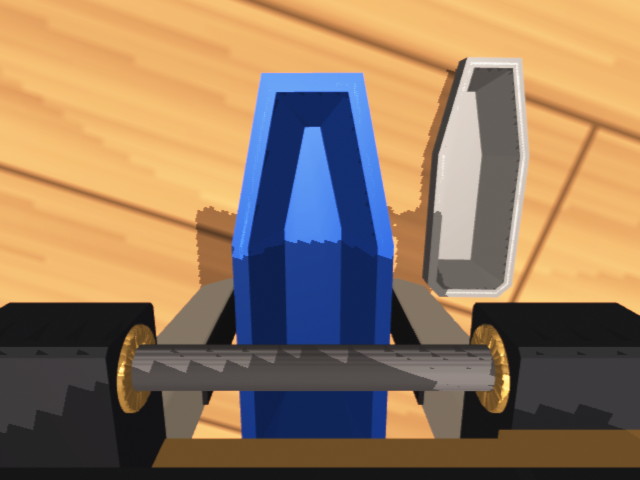

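The grey tray is fully visible, with its nose at about (495,60) and its tail at about (470,293). Held blue looks unchanged. Refit grey.

Run:
```python
from h import *
g=np.load("g2.npz");im=cv2.imread("pics/wg2.png")[:,:,::-1].copy()
wfit(im,g["p"],g["r"],"grey",(415,40,545,300),[.515,-.02,.3],"pics/wgf2.png",smax=90)
```

```text
grey [ 0.5151 -0.0199] hd 17.14 cost 627 20696
```

View pics/wgf2.png

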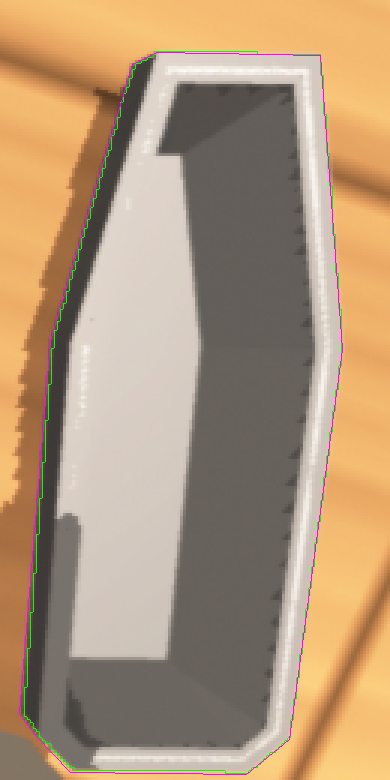

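```bash
python3 go.py .5157 -.0194 .1 -162.8
```

```text
t 6.63 pos [0.4568 0.0783 0.16  ] hd -161.98 tilt [ 9.e-04 -1.e+00 -1.e-04] q7 -1.58 F [-0.4  0.1 -2. ] w 59.9
units [-0.1721  0.3996  0.7409] capped [-0.172  0.4    0.741] dist mm 128.9 roll 0.0091
```

```bash
python3 -m creep '[[0.6,[-0.05,0,0.2],0.009],[0.6,[-0.1,0,0.4],0.009],[0.6,[-0.15,0.1,0.6],0.009],[0.6,[-0.172,0.25,0.72],0.009],[0.6,[-0.172,0.4,0.741],0.009],[0.6,[-0.172,0.4,0.741],0.009],[0.6,[-0.172,0.4,0.741],0.009]]'; python3 go.py .5157 -.0194 .065 -162.8;python3 go.py .5157 -.0194 .065 -162.8
```

```text
time_s: 7.22
ee_pos: [0.5146, -0.0199, 0.0996]
tool_rot: [-0.313, 2.063, -2.062]
ft_force: [-0.8, 0.3, -1.7]
grip_width: 0.644
t 7.22 pos [ 0.5146 -0.0199  0.0996] hd -162.94 tilt [ 0.0032 -1.     -0.0012] q7 -1.38 F [-0.8  0.3 -1.7] w 59.9
units [-0.009   0.2307 -0.0007] capped [-0.009  0.231 -0.001] dist mm 34.6 roll -0.0015
t 7.22 pos [ 0.5146 -0.0199  0.0996] hd -162.94 tilt [ 0.0032 -1.     -0.0012] q7 -1.38 F [-0.8  0.3 -1.7] w 59.9
units [-0.009   0.2307 -0.0007] capped [-0.009  0.231 -0.001] dist mm 34.6 roll -0.0015
```

```bash
python3 -m creep '[[0.6,[-0.007,0.08,0],0],[0.6,[-0.007,0.16,0],0],[0.6,[-0.007,0.23,0],0],[0.6,[-0.007,0.23,0],0],[0.6,[-0.007,0.23,0],0]]'; python3 go.py .5157 -.0194 .044 -162.8
python3 - <<'E'
from h import *
for n in("wrist","scene"):
    im=snapshot(n);cv2.imwrite(f"pics/{n}3.png",im[:,:,::-1])
E
python3 go.py .5157 -.0194 .044 -162.8
```

```text
time_s: 7.63
ee_pos: [0.5163, -0.0192, 0.0664]
tool_rot: [-0.31, 2.062, -2.061]
ft_force: [-0.1, -0.1, -2.6]
grip_width: 0.644
t 7.63 pos [ 0.5163 -0.0192  0.0664] hd -162.93 tilt [ 4.e-04 -1.e+00 -3.e-04] q7 -1.39 F [-0.1 -0.1 -2.6] w 59.9
units [ 0.0044  0.1495 -0.    ] capped [ 0.004  0.15  -0.   ] dist mm 22.4 roll -0.0014
t 7.73 pos [ 0.5168 -0.0196  0.0668] hd -162.97 tilt [-8.e-04 -1.e+00  1.e-04] q7 -1.39 F [-0.1  0.1 -1.8] w 59.8
units [ 0.0067  0.1523 -0.0033] capped [ 0.007  0.152 -0.003] dist mm 22.9 roll -0.0019
```

View pics/wrist3.png

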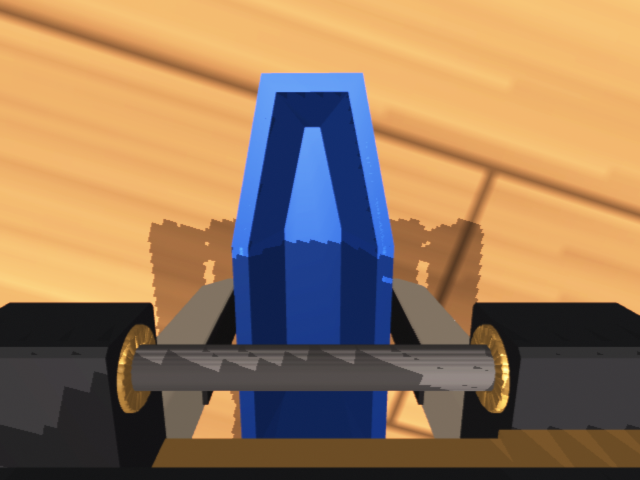

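Grey is hidden under the held blue tray and the force is clean. I'll lower it gently.

```bash
python3 -m creep '[[0.6,[0.005,0.03,-0.001],0],[0.6,[0.005,0.06,-0.001],0],[0.6,[0.005,0.09,-0.001],0],[0.6,[0.005,0.12,-0.001],0],[0.6,[0.005,0.12,-0.001],0],[0.6,[0.005,0.12,-0.001],0]]'; python3 go.py .5157 -.0194 .0417 -162.8
```

```text
time_s: 8.23
ee_pos: [0.5155, -0.0201, 0.0476]
tool_rot: [-0.309, 2.063, -2.062]
ft_force: [0.0, 0.2, -1.7]
grip_width: 0.647
t 8.23 pos [ 0.5155 -0.0201  0.0476] hd -163.02 tilt [ 9.e-04 -1.e+00 -2.e-04] q7 -1.39 F [ 0.   0.2 -1.7] w 60.2
units [-0.0028  0.0394 -0.0038] capped [-0.003  0.039 -0.004] dist mm 6.0 roll -0.0025
```

```bash
python3 -m creep '[[0.6,[0,0.01,-0.002],0],[0.6,[0,0.02,-0.002],0],[0.6,[0,0.03,-0.002],0],[0.6,[0,0.03,-0.002],0],[0.6,[0,0.03,-0.002],0]]'; python3 go.py .5157 -.0194 .0417 -162.8
```

```text
time_s: 8.65
ee_pos: [0.5156, -0.0197, 0.0435]
tool_rot: [-0.308, 2.062, -2.062]
ft_force: [0.2, 0.4, -2.5]
grip_width: 0.641
t 8.65 pos [ 0.5156 -0.0197  0.0435] hd -163.02 tilt [ 1.e-04 -1.e+00 -0.e+00] q7 -1.39 F [ 0.2  0.4 -2.5] w 59.7
units [-0.0013  0.0121 -0.002 ] capped [-0.001  0.012 -0.002] dist mm 1.8 roll -0.0024
```

```bash
python3 -m creep '[[0.6,[0,0.006,0],0],[0.6,[0,0.012,0],0],[0.6,[0,0.012,0],0],[0.6,[0,0.012,0],0]]'; python3 go.py .5157 -.0194 .0417 -162.8
```

```text
time_s: 8.98
ee_pos: [0.5156, -0.0198, 0.0418]
tool_rot: [-0.308, 2.062, -2.062]
ft_force: [0.7, -0.1, -1.5]
grip_width: 0.643
t 8.98 pos [ 0.5156 -0.0198  0.0418] hd -163.02 tilt [ 0. -1.  0.] q7 -1.39 F [ 0.7 -0.1 -1.5] w 59.8
units [-0.0011  0.0004 -0.0023] capped [-0.001  0.    -0.002] dist mm 0.4 roll -0.0024
```

```bash
python3 -m creep '[[0.6,[0,0.003,0],0],[0.6,[0,0.003,0],0],[0.6,[0,0.006,0],0],[0.6,[0,0.006,0],0],[0.6,[0,0.006,0],0]]'; python3 go.py .5157 -.0194 .0417 -162.8
```

```text
time_s: 9.4
ee_pos: [0.5157, -0.0198, 0.0417]
tool_rot: [-0.307, 2.062, -2.062]
ft_force: [-2.4, 0.3, 11.9]
grip_width: 0.644
t 9.4 pos [ 0.5157 -0.0198  0.0417] hd -163.02 tilt [-5.e-04 -1.e+00  2.e-04] q7 -1.39 F [-2.4  0.3 11.9] w 59.9
units [-0.0009 -0.0002 -0.0022] capped [-0.001 -0.    -0.002] dist mm 0.4 roll -0.0024
```

Firm contact at z 0.0417, exactly the nested height. Release and rise.

```bash
python3 -m creep '[[0.6,[0,-0.003,0],0],[0.3,[0,-0.003,0],0],[0.15,[0,-0.003,0],0],[0,[0,-0.003,0],0],[0,[0,-0.003,0],0],[0,[0,-0.003,0],0]]'; python3 go.py .5157 -.0194 .3 -162.8
```

```text
time_s: 9.9
ee_pos: [0.5157, -0.0198, 0.0412]
tool_rot: [-0.308, 2.062, -2.062]
ft_force: [0.8, -0.3, -0.3]
grip_width: 0.94
t 9.9 pos [ 0.5157 -0.0198  0.0412] hd -163.02 tilt [ 1.e-04 -1.e+00 -0.e+00] q7 -1.39 F [ 0.8 -0.3 -0.3] w 87.4
units [-8.0000e-04 -1.7252e+00 -2.3000e-03] capped [-0.    -1.    -0.001] dist mm 258.8 roll -0.0024
```

```bash
python3 -m creep '[[0,[0,-0.1,0],0],[0,[0,-0.3,0],0],[0,[0,-0.55,0],0],[0,[0,-0.8,0],0],[0,[0,-1,0],0],[0,[0,-1,0],0],[0,[0,-1,0],0]]'
python3 - <<'E'
from h import *
s=observe();im=snapshot("wrist");np.savez("n1.npz",p=s["ee_pos"],r=s["tool_rot"]);cv2.imwrite("pics/wn1.png",im[:,:,::-1])
im=snapshot("scene");cv2.imwrite("pics/sn1.png",cv2.resize(im[150:300,230:430],None,fx=4,fy=4)[:,:,::-1])
E
python3 go.py .425 -.26 .22 -94.8
```

```text
time_s: 10.48
ee_pos: [0.5165, -0.0198, 0.1929]
tool_rot: [-0.303, 2.06, -2.061]
ft_force: [-0.4, 0.2, -1.4]
grip_width: 0.998
t 10.58 pos [ 0.5151 -0.0198  0.1907] hd -163.02 tilt [ 8.e-04 -1.e+00 -2.e-04] q7 -1.37 F [ 0.1  0.1 -0.2] w 93.2
units [ 1.0424 -0.1948  1.356 ] capped [ 0.769 -0.144  1.   ] dist mm 258.2 roll -0.758
```

View pics/wn1.png

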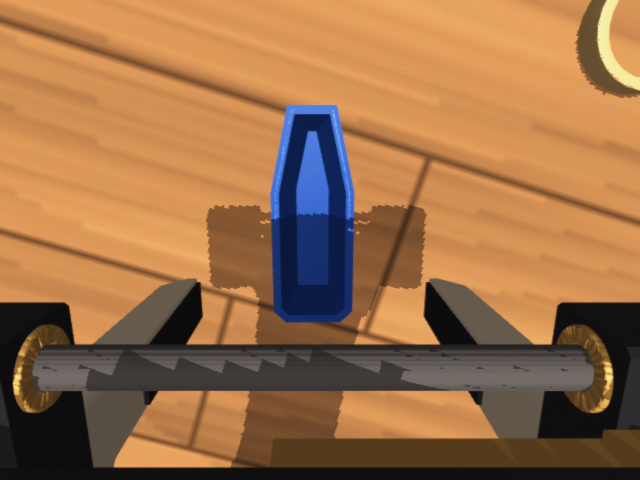

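View pics/sn1.png

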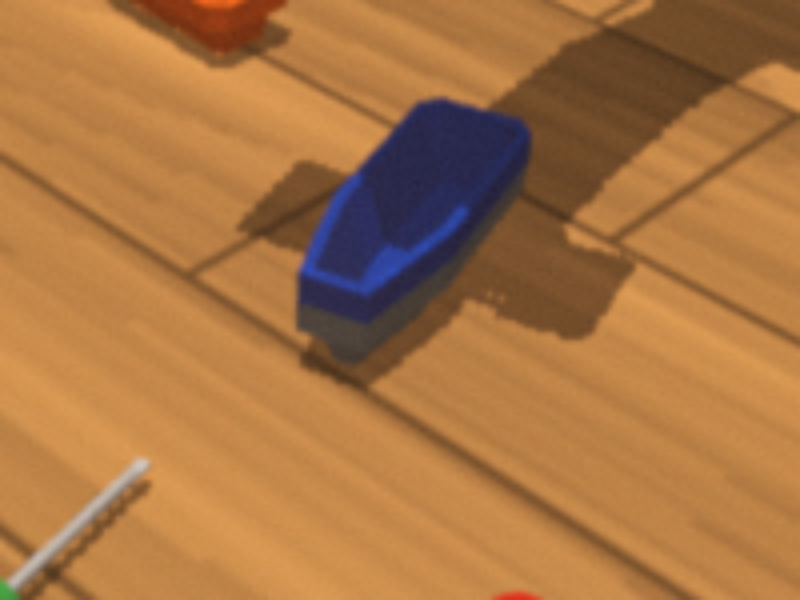

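Blue sits flush and level on grey (scene crop, bands stacked, noses aligned). I'll measure the nested pose and move to orange.

```bash
python3 - <<'E'
from h import *
g=np.load("n1.npz");im=cv2.imread("pics/wn1.png")[:,:,::-1].copy()
wfit(im,g["p"],g["r"],"blue",(240,90,390,335),[.515,-.02,.3],"pics/wn1f.png",z=.016)
E
python3 -m creep '[[0,[0.13,-0.03,0.17],-0.07],[0,[0.26,-0.07,0.34],-0.15],[0,[0.39,-0.1,0.51],-0.22],[0,[0.52,-0.13,0.68],-0.3],[0,[0.65,-0.16,0.84],-0.38],[0,[0.77,-0.19,1],-0.46],[0,[0.77,-0.19,1],-0.54],[0,[0.77,-0.19,1],-0.6]]'
python3 go.py .425 -.265 .22 -94.8
```

```text
blue [ 0.5147 -0.0194] hd 17.33 cost 577 16061
time_s: 11.25
ee_pos: [0.4474, -0.1988, 0.2183]
tool_rot: [-1.037, 1.45, -1.446]
ft_force: [-1.3, 0.6, -0.3]
grip_width: 1.001
t 11.25 pos [ 0.4474 -0.1988  0.2183] hd -108.87 tilt [ 1.e-04 -1.e+00 -3.e-03] q7 -0.18 F [-1.3  0.6 -0.3] w 93.1
units [ 0.4659 -0.0116  0.0016] capped [ 0.466 -0.012  0.002] dist mm 69.9 roll -0.1563
```

View pics/wn1f.png

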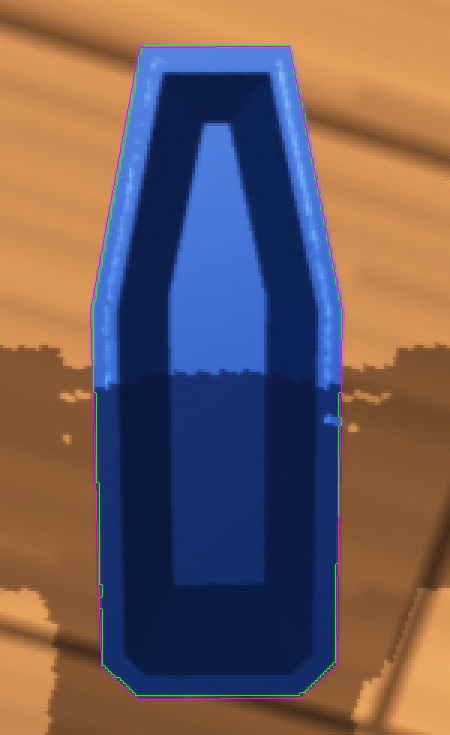

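The fit puts nested blue at (0.5147, -0.0194), heading 17.3°, at the 16 mm height. Next, orange.

```bash
python3 -m creep '[[0,[0.2,0,0],-0.08],[0,[0.4,0,0],-0.15],[0,[0.46,0,0],-0.156],[0,[0.46,0,0],-0.156],[0,[0.46,0,0],-0.156],[0,[0.46,0,0],-0.156]]'
python3 - <<'E'
from h import *
s=observe();im=snapshot("wrist");np.savez("o.npz",p=s["ee_pos"],r=s["tool_rot"]);cv2.imwrite("pics/wo.png",im[:,:,::-1]);print(s["ee_pos"],s["joint_velocities"].round(3))
E
```

```text
time_s: 11.75
ee_pos: [0.4266, -0.2609, 0.2189]
tool_rot: [-1.167, 1.274, -1.271]
ft_force: [-0.1, 0.8, 0.1]
grip_width: 0.996
[ 0.42658214 -0.26092845  0.21893081] [-0.015 -0.009 -0.003 -0.002  0.     0.004  0.007]
```

View pics/wo.png

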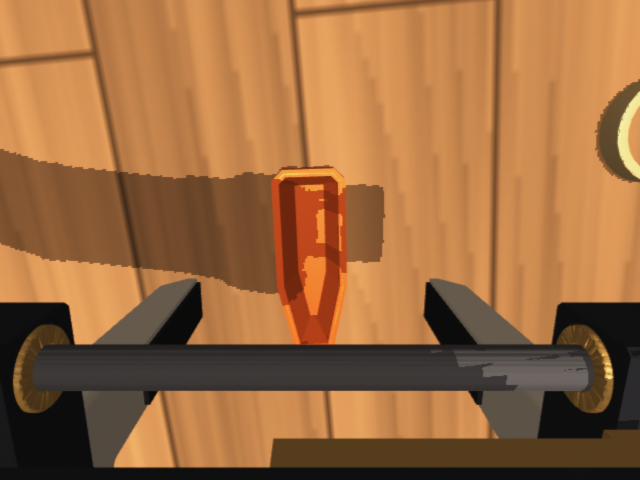

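The nose is hidden by the gripper bar at row 345. I'll shift 40 mm along the tool's x and look again.

```bash
python3 -m creep '[[0,[0.2,0,0],0],[0,[0.27,0,0],0],[0,[0.27,0,0],0],[0,[0.27,0,0],0],[0,[0.27,0,0],0]]'
python3 - <<'E'
from h import *
s=observe();im=snapshot("wrist");np.savez("o.npz",p=s["ee_pos"],r=s["tool_rot"]);cv2.imwrite("pics/wo2.png",im[:,:,::-1]);print(s["ee_pos"],s["joint_velocities"].round(3))
wfit(im,s["ee_pos"],s["tool_rot"],"orange",(240,90,390,335),[.4248,-.2905,-1.655],"pics/wo2f.png")
E
```

```text
time_s: 12.22
ee_pos: [0.4232, -0.3012, 0.2197]
tool_rot: [-1.167, 1.273, -1.272]
ft_force: [0.3, -0.3, 0.5]
grip_width: 0.999
[ 0.42320353 -0.30121688  0.21969234] [-0.002 -0.003 -0.003  0.001  0.001  0.     0.005]
orange [ 0.4217 -0.2991] hd -92.91 cost 1893 11064
```

View pics/wo2f.png

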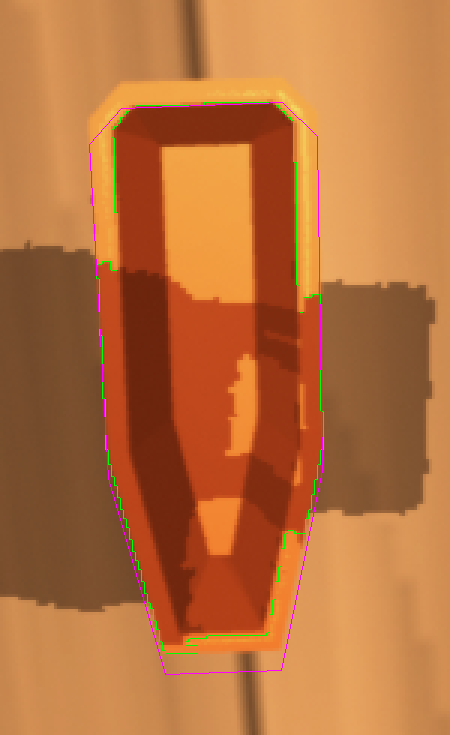

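The colour mask missed the lit rim, so I'll use corners read off the crop instead.

Run:
```python
from h import *
from scipy.optimize import least_squares
g=np.load("o.npz");im=cv2.imread("pics/wo2.png")[:,:,::-1].copy();c=calibration("wrist");M=c["mtx"];E=wE(g["p"],g["r"])
# image-left corresponds to tool -z ; tool x ~ nose heading; z=(-sin,cos) => left of nose is +y body = tool +z (image right)
uv=np.array([[120,80],[91,122],[163,652],[281,650],[316,120],[288,80]])/3+[240,90]-.33
bd=np.c_[OUT[[0,1,3,4,6,7]],np.full(6,.04)]
def f(v):
    a=v[2];P=np.c_[bd[:,0]*np.cos(a)-bd[:,1]*np.sin(a)+v[0],bd[:,0]*np.sin(a)+bd[:,1]*np.cos(a)+v[1],bd[:,2]]
    return (w2p(P,M,E)-uv).ravel()
r=least_squares(f,[.424,-.292,-1.65]);print(r.x.round(4),np.degrees(r.x[2]).round(2),r.fun.round(1))
k=4;a,b=240,90;vis=cv2.resize(im[100:330-90,250:380],None,fx=k,fy=k,interpolation=0)
vis=cv2.resize(im[90:335,240:390],None,fx=2.4,fy=2.4,interpolation=cv2.INTER_CUBIC)
h=w2p(tray(*r.x)[:8],M,E);cv2.polylines(vis,[((h-[240,90]+.5)*2.4).astype(int)[:,None]],True,(255,0,255),1);cv2.imwrite("pics/wo2g.png",vis[:,:,::-1])
```

```text
[ 0.4223 -0.2933 -1.6282] -93.29 [ 1.   1.3 -0.3 -0.5 -0.1  1.1 -0.5  0.8  1.1 -2.1 -1.2 -0.3]
```

View pics/wo2g.png

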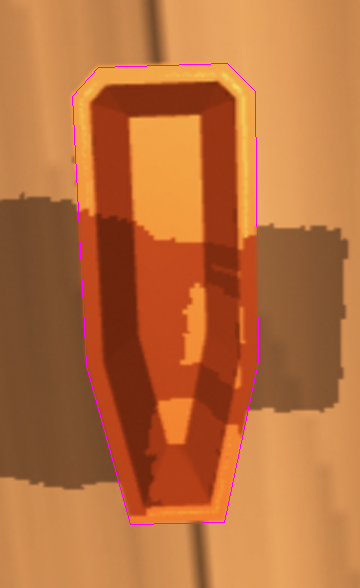

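That outline fits: orange is at (0.4223, -0.2933), heading -93.3°.

```bash
python3 go.py .4223 -.2933 .026 -93.3
```

```text
t 12.27 pos [ 0.4232 -0.3012  0.2198] hd -94.91 tilt [-5.e-04 -1.e+00 -2.e-04] q7 0.25 F [ 0.3  0.5 -0.6] w 93.1
units [-0.0511  1.2918 -0.0104] capped [-0.04   1.    -0.008] dist mm 193.9 roll -0.0178
```

```bash
python3 -m creep '[[0,[-0.05,0,-0.01],-0.018],[0,[-0.05,0.2,-0.01],-0.018],[0,[-0.05,0.4,-0.01],-0.018],[0,[-0.05,0.6,-0.01],-0.018],[0,[-0.05,0.75,-0.01],-0.018],[0,[-0.05,0.9,-0.01],-0.018],[0,[-0.05,0.9,-0.01],-0.018],[0,[-0.05,0.9,-0.01],-0.018]]'; python3 go.py .4223 -.2933 .026 -93.3
```

```text
time_s: 12.93
ee_pos: [0.4219, -0.2935, 0.0844]
tool_rot: [-1.182, 1.253, -1.248]
ft_force: [-0.1, 0.2, 1.2]
grip_width: 0.996
t 12.93 pos [ 0.4219 -0.2935  0.0844] hd -93.23 tilt [-0.0015 -1.     -0.0021] q7 0.14 F [-0.1  0.2  1.2] w 92.7
units [-0.001   0.3894  0.0037] capped [-0.001  0.389  0.004] dist mm 58.4 roll 0.0008
```

```bash
python3 -m creep '[[0,[0,0.12,0.002],0],[0,[0,0.24,0.002],0],[0,[0,0.34,0.002],0],[0,[0,0.385,0.002],0],[0,[0,0.385,0.002],0],[0,[0,0.385,0.002],0]]'; python3 go.py .4223 -.2933 .026 -93.3
```

```text
time_s: 13.43
ee_pos: [0.4229, -0.295, 0.0281]
tool_rot: [-1.181, 1.251, -1.253]
ft_force: [-0.4, -0.7, -0.4]
grip_width: 1.001
t 13.43 pos [ 0.4229 -0.295   0.0281] hd -93.33 tilt [ 4.e-04 -1.e+00  7.e-04] q7 0.1 F [-0.4 -0.7 -0.4] w 93.1
units [-0.0109  0.0139 -0.0048] capped [-0.011  0.014 -0.005] dist mm 2.7 roll -0.0004
```

```bash
python3 -m creep '[[0.2,[-0.009,0.008,-0.002],0],[0.3,[-0.009,0.008,-0.002],0],[0.4,[-0.009,0.008,-0.002],0],[0.5,[-0.009,0.008,-0.002],0],[0.6,[-0.009,0.008,-0.002],0],[0.6,[-0.009,0.008,-0.002],0],[0.6,[-0.009,0.008,-0.002],0]]' 20; python3 go.py .4223 -.2933 .026 -93.3
```

```text
time_s: 14.02
ee_pos: [0.4222, -0.2937, 0.0261]
tool_rot: [-1.181, 1.252, -1.252]
ft_force: [-0.3, -0.2, 4.3]
grip_width: 0.642
t 14.02 pos [ 0.4222 -0.2937  0.0261] hd -93.36 tilt [ 2.e-04 -1.e+00  0.e+00] q7 0.1 F [-0.3 -0.2  4.3] w 59.7
units [-0.0024  0.0004  0.0005] capped [-0.002  0.     0.001] dist mm 0.4 roll -0.0007
```

Gripped at 59.7 mm. Lift.

```bash
python3 -m creep '[[0.6,[0,-0.04,0],0],[0.6,[0,-0.15,0],0],[0.6,[0,-0.35,0],0],[0.6,[0,-0.55,0],0],[0.6,[0,-0.75,0],0],[0.6,[0,-0.95,0],0],[0.6,[0,-0.95,0],0],[0.6,[0,-0.95,0],0]]'
python3 - <<'E'
from h import *
s=observe();im=snapshot("wrist");cv2.imwrite("pics/wo3.png",im[:,:,::-1]);print(s["ee_pos"],s["ft_force"],s["grip_width"]*93)
cv2.imwrite("pics/wo3c.png",cv2.resize(im[90:290,215:415],None,fx=3,fy=3,interpolation=0)[:,:,::-1])
E
python3 go.py .515 -.0206 .17 17.3
```

```text
time_s: 14.68
ee_pos: [0.4226, -0.2941, 0.17]
tool_rot: [-1.18, 1.25, -1.255]
ft_force: [-0.1, -0.0, -1.9]
grip_width: 0.646
[ 0.42262825 -0.2941255   0.16998049] [-0.13847871 -0.02159605 -1.94509495] 60.058001994342334
t 14.73 pos [ 0.4219 -0.2937  0.1687] hd -93.38 tilt [ 6.e-04 -1.e+00  6.e-04] q7 0.21 F [ 0.2  0.2 -2.4] w 60.0
units [-1.8541 -0.0098  0.5122] capped [-1.    -0.005  0.276] dist mm 288.5 roll -1.2298
```

View pics/wo3.png

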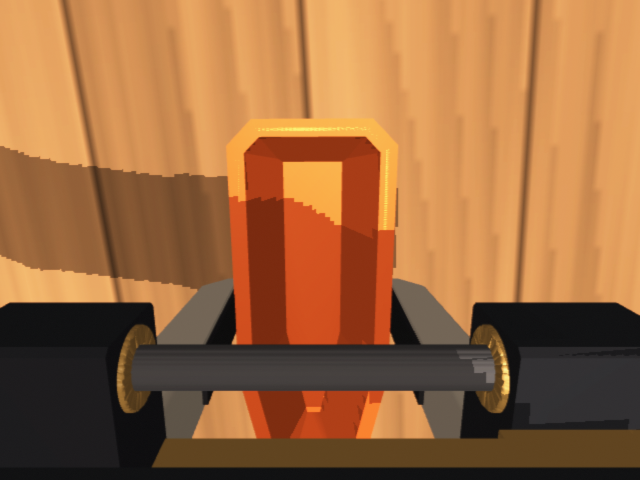

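View pics/wo3c.png

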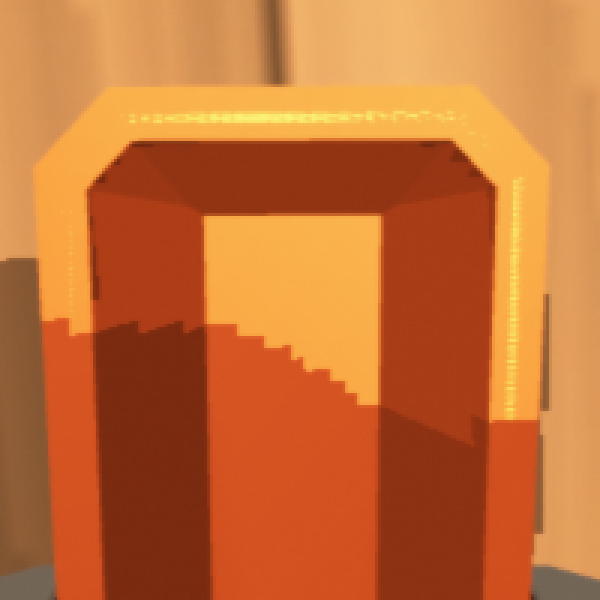

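```bash
python3 nose.py .0139 251.3,118.7 373.3,118.7 226.5,146.5 398,146; python3 go.py .577 -.116 .175 17.3
```

```text
251.3,118.7 tool mm [-72.7 -13.9 -20.7]
373.3,118.7 tool mm [-72.7 -13.9  21.1]
226.5,146.5 tool mm [-63.3 -13.9 -29.7]
398,146 tool mm [-63.5 -13.9  30.1]
t 14.73 pos [ 0.4219 -0.2937  0.1687] hd -93.38 tilt [ 6.e-04 -1.e+00  6.e-04] q7 0.21 F [ 0.2  0.2 -2.4] w 60.0
units [-1.2435 -0.0425  0.9623] capped [-1.    -0.034  0.774] dist mm 235.9 roll -1.2298
```

```bash
python3 -m creep '[[0.6,[-0.05,-0.04,0.04],-0.04],[0.6,[-0.16,-0.04,0.12],-0.12],[0.6,[-0.28,-0.04,0.2],-0.2],[0.6,[-0.4,-0.04,0.3],-0.28],[0.6,[-0.52,-0.04,0.4],-0.36],[0.6,[-0.64,-0.04,0.5],-0.44],[0.6,[-0.76,-0.04,0.59],-0.52],[0.6,[-0.88,-0.04,0.68],-0.6]]'; python3 go.py .577 -.116 .175 17.3
```

```text
time_s: 15.4
ee_pos: [0.5314, -0.1665, 0.1725]
tool_rot: [-1.503, 0.539, -0.534]
ft_force: [1.4, -0.0, -1.6]
grip_width: 0.645
t 15.4 pos [ 0.5314 -0.1665  0.1725] hd -39.25 tilt [-0.0031 -1.     -0.001 ] q7 0.68 F [ 1.4 -0.  -1.6] w 60.0
units [ 0.022  -0.0173  0.453 ] capped [ 0.022 -0.017  0.453] dist mm 68.1 roll -0.6283
```

```bash
python3 -m creep '[[0.6,[0,-0.01,0.08],-0.08],[0.6,[0.01,-0.01,0.16],-0.16],[0.6,[0.02,-0.01,0.24],-0.24],[0.6,[0.02,-0.01,0.32],-0.32],[0.6,[0.02,-0.01,0.4],-0.4],[0.6,[0.02,-0.01,0.45],-0.48],[0.6,[0.02,-0.01,0.45],-0.55],[0.6,[0.02,-0.01,0.45],-0.61]]';python3 -m creep '[[0.6,[0,0,0],0],[0.6,[0,0,0],0]]'
python3 - <<'E'
from h import *
s=observe();im=snapshot("wrist");np.savez("n2.npz",p=s["ee_pos"],r=s["tool_rot"]);cv2.imwrite("pics/wn2.png",im[:,:,::-1]);print(s["ee_pos"],s["joint_velocities"].round(3))
E
python3 go.py .577 -.116 .175 17.3
```

```text
time_s: 16.07
ee_pos: [0.5764, -0.1168, 0.1737]
tool_rot: [-1.558, -0.213, 0.217]
ft_force: [-0.6, -0.4, -2.3]
grip_width: 0.639
time_s: 16.23
ee_pos: [0.5763, -0.1176, 0.1742]
tool_rot: [-1.559, -0.205, 0.209]
ft_force: [0.3, -0.4, -2.2]
grip_width: 0.645
[ 0.57627636 -0.11763875  0.17415685] [-0.007 -0.016  0.009 -0.006 -0.006 -0.    -0.015]
t 16.28 pos [ 0.5765 -0.1177  0.1746] hd 15.08 tilt [-0.0018 -1.      0.0015] q7 1.36 F [-0.2 -0.2 -1. ] w 60.0
units [ 0.0063 -0.0029  0.0099] capped [ 0.006 -0.003  0.01 ] dist mm 1.8 roll -0.0247
```

View pics/wn2.png

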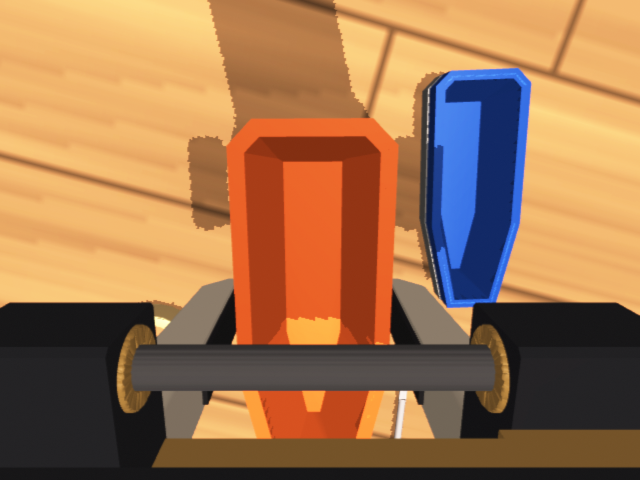

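Blue is in full view to the right, with its tail at (485,75) and its nose at (470,302).

Run:
```python
from h import *
g=np.load("n2.npz");im=cv2.imread("pics/wn2.png")[:,:,::-1].copy()
wfit(im,g["p"],g["r"],"blue",(410,55,550,315),[.515,-.02,.3],"pics/wn2f.png",z=.016)
```

```text
blue [ 0.5156 -0.0197] hd 17.41 cost 753 20673
```

View pics/wn2f.png

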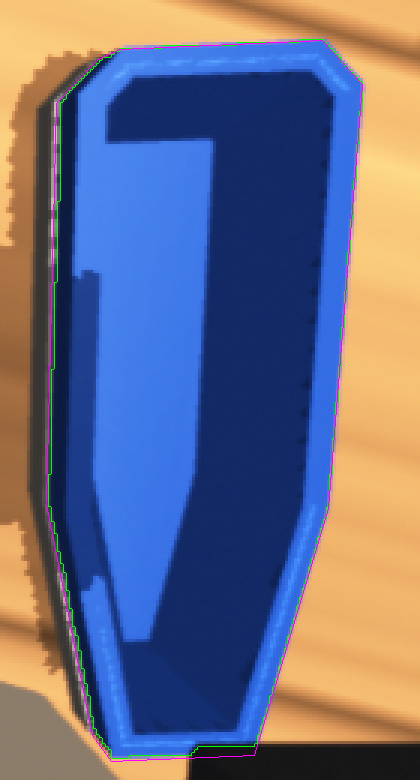

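```bash
python3 go.py .516 -.0197 .12 17.35
```

```text
t 16.28 pos [ 0.5765 -0.1177  0.1746] hd 15.08 tilt [-0.0018 -1.      0.0015] q7 1.36 F [-0.2 -0.2 -1. ] w 60.0
units [-0.2187  0.3652  0.7351] capped [-0.219  0.365  0.735] dist mm 127.4 roll -0.0252
```

```bash
python3 -m creep '[[0.6,[-0.05,0,0.18],-0.025],[0.6,[-0.1,0,0.36],-0.025],[0.6,[-0.15,0.1,0.54],-0.025],[0.6,[-0.2,0.2,0.68],-0.025],[0.6,[-0.219,0.3,0.735],-0.025],[0.6,[-0.219,0.365,0.735],-0.025],[0.6,[-0.219,0.365,0.735],-0.025],[0.6,[-0.219,0.365,0.735],-0.025]]'; python3 go.py .516 -.0197 .083 17.35
```

```text
time_s: 16.95
ee_pos: [0.5168, -0.0206, 0.1208]
tool_rot: [-1.558, -0.238, 0.24]
ft_force: [-0.6, -1.1, -2.2]
grip_width: 0.645
t 16.95 pos [ 0.5168 -0.0206  0.1208] hd 17.44 tilt [-9.e-04 -1.e+00 -1.e-04] q7 1.1 F [-0.6 -1.1 -2.2] w 60.0
units [-0.0028  0.2521  0.0075] capped [-0.003  0.252  0.008] dist mm 37.8 roll 0.0009
```

```bash
python3 -m creep '[[0.6,[-0.002,0.08,0.005],0],[0.6,[-0.002,0.16,0.005],0],[0.6,[-0.002,0.25,0.005],0],[0.6,[-0.002,0.25,0.005],0],[0.6,[-0.002,0.25,0.005],0],[0.6,[-0.002,0.25,0.005],0]]'; python3 go.py .516 -.0197 .065 17.35; python3 -m creep '[[0.6,[0,0,0],0]]';python3 go.py .516 -.0197 .065 17.35
```

```text
time_s: 17.45
ee_pos: [0.5166, -0.0198, 0.0844]
tool_rot: [-1.558, -0.24, 0.238]
ft_force: [-0.8, -0.4, -1.8]
grip_width: 0.643
t 17.45 pos [ 0.5166 -0.0198  0.0844] hd 17.45 tilt [ 9.e-04 -1.e+00 -3.e-04] q7 1.03 F [-0.8 -0.4 -1.8] w 59.8
units [-0.0041  0.1292  0.0017] capped [-0.004  0.129  0.002] dist mm 19.4 roll 0.0012
time_s: 17.53
ee_pos: [0.5166, -0.0196, 0.0845]
tool_rot: [-1.558, -0.24, 0.238]
ft_force: [-0.1, 0.9, -2.1]
grip_width: 0.643
t 17.53 pos [ 0.5166 -0.0196  0.0845] hd 17.47 tilt [ 1.2e-03 -1.0e+00 -5.0e-04] q7 1.03 F [-0.1  0.9 -2.1] w 59.8
units [-0.0041  0.1299  0.0009] capped [-0.004  0.13   0.001] dist mm 19.5 roll 0.0014
```

```bash
python3 -m creep '[[0.6,[-0.003,0.03,0],0],[0.6,[-0.003,0.06,0],0],[0.6,[-0.003,0.09,0],0],[0.6,[-0.003,0.13,0],0],[0.6,[-0.003,0.13,0],0],[0.6,[-0.003,0.13,0],0]]'; python3 go.py .516 -.0197 .0581 17.35
```

```text
time_s: 18.03
ee_pos: [0.5152, -0.0194, 0.0636]
tool_rot: [-1.557, -0.24, 0.241]
ft_force: [-0.3, 0.3, -1.9]
grip_width: 0.643
t 18.03 pos [ 0.5152 -0.0194  0.0636] hd 17.55 tilt [-1.e-03 -1.e+00  3.e-04] q7 0.98 F [-0.3  0.3 -1.9] w 59.8
units [ 0.0047  0.0367 -0.0038] capped [ 0.005  0.037 -0.004] dist mm 5.6 roll 0.0022
```

```bash
python3 -m creep '[[0.6,[0.003,0.01,-0.002],0],[0.6,[0.003,0.02,-0.002],0],[0.6,[0.003,0.027,-0.002],0],[0.6,[0.003,0.027,-0.002],0],[0.6,[0.003,0.027,-0.002],0]]'; python3 go.py .516 -.0197 .0581 17.35
```

```text
time_s: 18.45
ee_pos: [0.5159, -0.0197, 0.06]
tool_rot: [-1.557, -0.24, 0.24]
ft_force: [-0.4, 0.4, -2.3]
grip_width: 0.642
t 18.45 pos [ 0.5159 -0.0197  0.06  ] hd 17.53 tilt [-1.e-04 -1.e+00 -0.e+00] q7 0.98 F [-0.4  0.4 -2.3] w 59.7
units [ 0.0004  0.0129 -0.0003] capped [ 0.     0.013 -0.   ] dist mm 1.9 roll 0.002
```

```bash
python3 -m creep '[[0.6,[0,0.006,0],0],[0.6,[0,0.012,0],0],[0.6,[0,0.012,0],0],[0.6,[0,0.015,0],0],[0.6,[0,0.015,0],0],[0.6,[0,0.015,0],0]]'; python3 go.py .516 -.0197 .0581 17.35
```

```text
time_s: 18.95
ee_pos: [0.5159, -0.0197, 0.0581]
tool_rot: [-1.558, -0.24, 0.24]
ft_force: [-1.2, 0.4, 4.8]
grip_width: 0.644
t 18.95 pos [ 0.5159 -0.0197  0.0581] hd 17.53 tilt [ 1.e-04 -1.e+00 -3.e-04] q7 0.97 F [-1.2  0.4  4.8] w 59.9
units [ 0.0003 -0.0002 -0.0003] capped [ 0. -0. -0.] dist mm 0.1 roll 0.002
```

```bash
python3 -m creep '[[0.6,[0,0.003,0],0],[0.6,[0,0.003,0],0],[0.6,[0,0,0],0],[0.3,[0,0,0],0],[0.15,[0,0,0],0],[0,[0,0,0],0],[0,[0,0,0],0],[0,[0,0,0],0]]'; python3 -m creep '[[0,[0,-0.05,0],0],[0,[0,-0.2,0],0],[0,[0,-0.4,0],0],[0,[0,-0.65,0],0],[0,[0,-0.9,0],0],[0,[0,-1,0],0],[0,[0,-1,0],0],[0,[0,-1,0],0]]'
python3 - <<'E'
from h import *
s=observe();im=snapshot("wrist");np.savez("n3.npz",p=s["ee_pos"],r=s["tool_rot"]);cv2.imwrite("pics/wn3.png",im[:,:,::-1])
im=snapshot("scene");cv2.imwrite("pics/sn3.png",cv2.resize(im[130:300,220:430],None,fx=3.5,fy=3.5,interpolation=cv2.INTER_CUBIC)[:,:,::-1])
im=snapshot("top");cv2.imwrite("pics/top3.png",im[:,:,::-1])
print(s)
E
```

```text
time_s: 19.62
ee_pos: [0.516, -0.0196, 0.0577]
tool_rot: [-1.557, -0.24, 0.24]
ft_force: [0.5, -0.2, 0.7]
grip_width: 0.94
time_s: 20.28
ee_pos: [0.5161, -0.02, 0.2087]
tool_rot: [-1.558, -0.241, 0.238]
ft_force: [-0.0, -0.0, -0.0]
grip_width: 0.996
{'time_s': 20.2833, 'q': array([ 0.56121289,  0.49158724, -0.88611091,  2.04762228,  0.51699242,
        0.83572407,  1.249774  ]), 'joint_velocities': array([-0.01732689,  0.03547474,  0.02610569,  0.02849738,  0.01250578,
       -0.0095176 , -0.01027199]), 'tau': array([  0.15204317, -55.76263189, -10.16129673, -21.18669212,
        -0.18131124,   0.19523593,   0.16015572]), 'ee_pos': array([ 0.51614818, -0.01998897,  0.20870056]), 'tool_rot': array([-1.55838992, -0.24087098,  0.2382334 ]), 'ft_force': array([-0.04195424, -0.00087901, -0.02839544]), 'torque': array([ 0.10490171, -0.09405288,  0.01057818]), 'grip_width': 0.9959286145859192}
```

View pics/wn3.png

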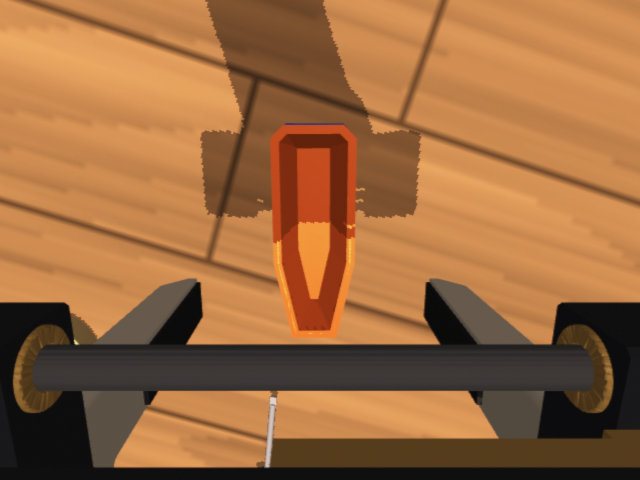

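View pics/sn3.png

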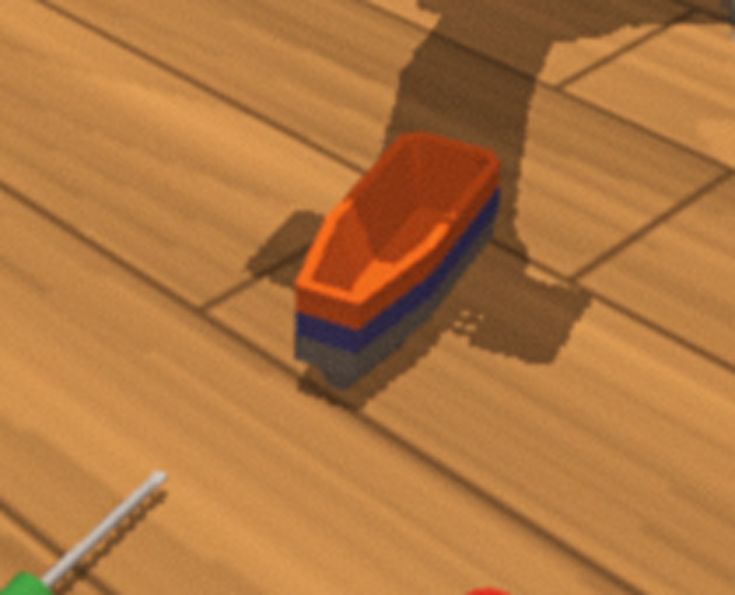

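View pics/top3.png

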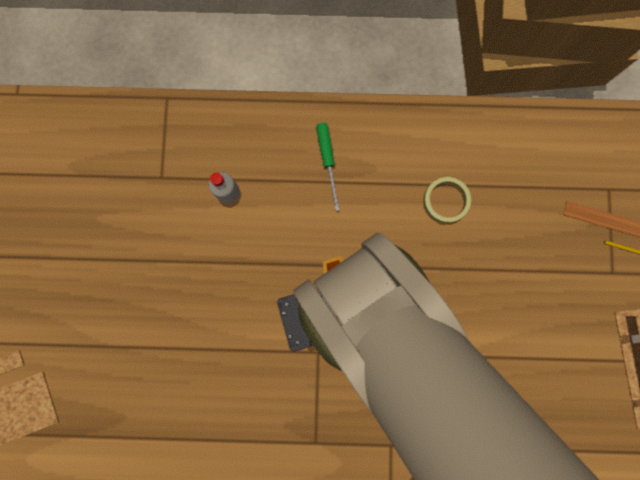

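The three bands are stacked flush and level with their noses aligned, and the bystanders are at the same pixels as before. The gripper is open and clear, so I'm handing in.

```bash
python3 -c "
from rig import *
print(hand_in())"
```

```text
the job is handed in; nothing more can be done
None
```

The trays are nested where grey stands: blue in grey, then orange in blue, noses together. I handed the job in at about 20.4 s.

- **Set-down:** each tray was lowered until it touched at the expected nested height, before release. The net contact force when last read was about 14 N for blue and 7 N for orange. I pressed orange about half a millimetre further before letting go, without reading the force then.
- **Fit:** the last pictures show three flush, level bands with the noses aligned. A thin sliver of blue shows at the tail from above, which is within the 1.8 mm play.
- **Grey tray:** I did not refit grey after nesting. Blue, nested in it, fitted within about 1 mm and 0.3° of where grey first stood, and its bands stayed stacked with the others in the last picture.
- **Bystanders:** the glue bottle, tape roll and screwdriver appear at the same pixels as at the start. The gripper was open and about 15 cm above its release height.
- **Checks that disagreed:** the first colour fit of orange was wrong because the mask missed the brightly lit rim, so I refitted it from rim corners before gripping. Repeat fits from different views otherwise differed by up to about 1 mm; the rough first top-view fits were further off and I did not use them for gripping.

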